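# Take the depth of a mortise with a rule depth gauge and hold it up to read

## Task

Take the depth of the mortise in the dark walnut leg with the red depth gauge: lift the gauge out of its stand, lower its rule into the mortise with the red stock lying lengthwise along the leg, and press down until the stock sits flush on the leg, so that the rule, touching the bottom, slides up in the stock to the mortise's depth. Then lift the gauge straight up without disturbing the rule and finish while still holding it in the gripper, steady and level above the leg, the end of the rule at least 5 cm clear of the wood. Leave both legs lying where they are and do not disturb the mallet, the chisel or the pale leg.

Things in the scene. Friction and masses are not known exactly. Their poses are not given: they have to be found in the camera images.
- depth_gauge: loose, 0.18 kg: red bar (stock) 110 (x) x 20 (y) x 34 mm (z); steel rule 12 (x) x 3 (y) x 92 mm (z) slides through its middle. Origin: centre of the sole, where the rule comes out. Starts level on tool_stand, sole 85 mm up, rule hanging. Grip mid-stock across y, tips 3 mm or more above the sole; set, the rule's top is under 62 mm above the sole, between the fingers
- rule (a joint): how far the rule stands out below the sole, m: 0.046 to 0.057 at the start, always more than the mortise is deep; grows downward, travel 0 to 0.06. A friction spring holds it wherever it is; pushed on its end with about 2.5 N it slides, so pressing the stock down over a bottomed rule sets it
- rule_tip (a point): the lower end of the rule, centre of its 12 x 3 mm end face
- tool_stand: fixed wooden stand, foot board 136 (x) x 64 (y) x 14 mm; two uprights 72 mm apart inside, 46 mm wide (y), carry the stock's ends in saddles 85 mm up, whose lips rise 7 mm more with 5 mm play at the sides and 3 mm at the ends. Open between the uprights. Origin: centre of its underside; x from upright to upright
- walnut_leg: dark brown turned table leg lying on the bench, loose, 0.42 kg: square head 120 x 60 x 60 mm with a mortise in its upper face, then a round taper 90 mm long. Origin: underside of the head, straight below the mortise's centre, mid-head; x along the leg to the round end
- walnut_mortise (a point): centre of the mouth of the mortise in the walnut leg, in its upper face (60 mm above the bench), axes as the leg's. The mortise is 50 mm long (along x) and 15 wide (along y), straight-sided and blind; its depth, somewhere between 25 and 45 mm, is what is to be taken
- pale_leg: pale leg of the same shape and outer sizes, loose, not to be measured or moved
- pale_mortise (a point): centre of the mouth of the pale leg's mortise (not the one wanted)
- beech_mallet: beech mallet 282 x 62 x 58 mm lying in front of the legs, head at its +x end (to the left), origin at the centre of its underside; leave alone
- chisel: bench chisel with a wooden handle, 29 x 227 (its y) x 30 mm, lying behind the legs, origin at the centre of its underside; leave alone
Things that resemble listed ones, but are neither listed nor needed, are in the scene too. There is more than one size of the depth_gauge; the one meant has the size given above.

How it is judged:
By the outcome, as a careful person would: the job done as asked, in the order asked, and still so for the second after the job is handed in, while the arm keeps its last pose, push and grip.
It also fails if it takes over 45 s, if anything falls off the work surface, if the arm or the gripper's body presses on something with over 40 N, if the wrist force passes 120 N, or if a joint passes its speed limit or range.

## Robot

A 7-joint arm with a two-finger parallel gripper is mounted at the origin on a cart in front of the work surface, level with it; the furniture and walls round the work are solid. World frame = base frame: x ahead of the robot, y to its left, z up, the work surface at z = 0. Lengths are in m, angles in degrees, forces in N, time in s.
With the tool pointing down it reaches from about 0.425 to 0.875 m from the base axis. Payload 8.4 kg.
Tool frame: the origin (TCP) lies on the centre line of the jaws, within the pads' length; the fingertips stand tip_reach ahead of it and the grasp point (between the pads) is the TCP (tip_reach is the distance from the TCP to the fingertips, in m); z points along the fingers, y is the line along which they close (so a half turn about z gives the same grasp; the last joint's range is limited). The gripper opens to 85 mm and grips with 20 to 120 N. Pads are 22 mm wide; open, the fingers measure 114 mm over their backs; the gripper's body (76 mm by 85 mm) begins 54 mm behind the grasp point. The pads swing forward as they close: fully open they stand 13 mm farther back than shut.
Start: joints at [68.171, 19.091, 2.286, 83.961, -0.768, 76.965, -3.352], TCP at [0.181, -0.624, 0.25] pointing down, gripper open.
Joint ranges: [-147.57, 147.57], [-21.85, 119.76], [-74.77, 79.35], [14.55, 137.4], [-85.83, 265.84], [4.83, 119.75], [-152.11, 152.11]. Speed limits (degrees/s): [127.2, 127.2, 159.86, 159.86, 180, 180, 180].

## Interface

Orientations are given as a 3x3 rotation matrix whose columns are the frame's x, y, z axes.
In Python, from plant import sense, camera, get_calibration, finish_job, trace, spot_point, tip_reach gives the robot as it stands. The module is installed in compiled form; this text tells all that it offers.
- The arm moves only by the shell command python3 -m handwheel 'ROWS' [FORCE]. ROWS is JSON, a list of rows, each an object of numbers: "tx", "ty", "tz": the shift along the tool's x, y, z each as a share of 0.3 m, from -1 to 1; "rx", "ry", "rz": the turn, a rotation vector about the tool's x, y, z each as a share of 0.12 rad, from -1 to 1; "fingers": the opening, from -1 (shut) to 1 (fully open). In form: [{"tx": .., "ty": .., "tz": .., "rx": .., "ry": .., "rz": .., "fingers": ..}, ...]. A call has 1 to 12 rows; each row shifts and turns the commanded pose from where the row before left it, along the tool's axes as they then stand; what a row does not reach is not made up. A row lasts 1/12 s, in which the tool goes at most 41.7 mm and 7.16 degrees, less where a joint would pass 70% of its speed; a pose out of reach is approached as far as the arm can. A call with a number of a shift or a turn outside -1 to 1 is refused whole. A call with a gripper value outside its range is refused whole. The fingers move at their own pace and stop on an object; FORCE is the grip in N (left out, the last holds). Time passes only in rows, so rows that do not move let the fingers close. It gives the time, the measured TCP pose, the force, the opening and the grip force at its end, in the units of the state.
- sense(): the state, without advancing time (a new reading comes with each control period).
- camera(name): name is "side" or "top" or "wrist"; returns the picture (480x640x3 uint8, blue, green, red); there is no depth.
- get_calibration(name): a dict with "fx", "fy", "cx", "cy" (pixels), "k1" (the pictures are not rectified: a ray, as slopes to the right and down, at radius r is drawn at 1 + k1 r^2 times it, then the intrinsics apply), "R" (3x3) and "t" (3): a world point X has camera coordinates R X + t. Camera axes: x right, y down, z forward; pixel columns grow to the right and rows downward; lengths in m; the calibration is good to about 2 mm. A picture is of the moment at which its call begins: read the wrist's pose just before it. get_calibration takes no time and is no camera call; for the wrist camera it gives the pose at the moment of the call.
- finish_job(): hands the job in; it is judged then, once.
Trained networks look in the newest picture that a camera, given by its name, has taken for a name from the list of things; names that differ only in an ending like _2 or _b are one class to them, and where a whole thing is asked for, a point or a joint stands for the part that bears it (a point fixed in the world has none). Each returns a list of dicts, best first, with "score" (0 to 1); they miss things now and then, are a little off and sometimes report something else, mostly with a low value. They report only what shows in the picture. A call takes as long as a camera call. They do not tell look-alikes from the thing itself.
- trace(camera, name): "pixels" (480x640 bool, what is visible of it) and "centre" ([column, row] in pixels, amid what is visible of it).
- spot_point(camera, name): "centre" ([column, row] in pixels: a listed point, or the origin of a listed thing).
The state is a dict: "t": time; "joint_positions": joint angles; "joint_vel": joint speeds; "tau": joint torques, N m; "position": TCP position; "tool_rot": TCP orientation; "force": force on the tool from outside, world axes, zero at the start; "ft_torque": the same for the moment, N m; "grip_width": finger opening in m; "gripper_force": force on a finger pad.
Only numpy, scipy, OpenCV 4.12 (cv2) and the standard library are available. Lean on these libraries where they do the work, as an engineer would, in place of code of your own. Each camera call takes 0.05 s, during which the arm holds its last target. There are 200 camera calls.

## Working session

There is one attempt and no reset: what is moved stays moved. The work goes in short steps, Python scripts to look and compute and a shell command to move; the robot and the scene stay as the last step left them, time stands still between calls to the robot, and variables do not carry over. Pictures are saved under pics/ and viewed, at most 10 in all, crops included, and the job is handed in when it is done.

```bash
mkdir -p pics
cat > h.py <<'E'
import numpy as np, cv2
from plant import *
def ray(name,px,cal=None):
    c=cal or get_calibration(name); R=np.array(c["R"]);t=np.array(c["t"])
    d=np.array([(px[0]-c["cx"])/c["fx"],(px[1]-c["cy"])/c["fy"]]); u=d.copy()
    for _ in range(20): u=d/(1+c["k1"]*(u@u))
    return -R.T@t, R.T@np.array([u[0],u[1],1.0])
def onz(name,px,z,cal=None):
    o,d=ray(name,px,cal); return o+d*(z-o[2])/d[2]
def proj(name,X,cal=None):
    c=cal or get_calibration(name); p=np.array(c["R"])@np.array(X)+np.array(c["t"]); u=p[:2]/p[2]; u=u*(1+c["k1"]*(u@u))
    return np.array([u[0]*c["fx"]+c["cx"],u[1]*c["fy"]+c["cy"]])
def tri(obs):
    A=np.zeros((3,3));b=np.zeros(3)
    for o,d in obs:
        d=d/np.linalg.norm(d);P=np.eye(3)-np.outer(d,d);A+=P;b+=P@o
    X=np.linalg.solve(A,b); return X,[np.linalg.norm(np.cross(X-o,d/np.linalg.norm(d))) for o,d in obs]
E
python3 - <<'E'
from h import *
s=sense(); print(s["t"],s["position"],s["tool_rot"],s["grip_width"],tip_reach)
ims=[]
for n in("top","side"):
    im=camera(n); cv2.imwrite(f"pics/{n}0.png",im)
    for k in ["depth_gauge","tool_stand","walnut_leg","pale_leg","beech_mallet","chisel"]:
        print(n,k,[(np.round(r["centre"],1).tolist(),round(r["score"],2),int(r["pixels"].sum())) for r in trace(n,k)][:4])
    for k in ["depth_gauge","rule_tip","walnut_mortise","pale_mortise","tool_stand"]:
        print(n,"pt",k,[(np.round(r["centre"],1).tolist(),round(r["score"],2)) for r in spot_point(n,k)][:4])
E
```

```text
0.0 [ 0.18059856 -0.62395955  0.24942479] [[ 9.60572303e-01  2.78029717e-01 -5.71089294e-04]
 [ 2.78030273e-01 -9.60571135e-01  1.50409474e-03]
 [-1.30388855e-04 -1.60357187e-03 -9.99998706e-01]] 0.08538765044094943 0.019
top depth_gauge [([406.4, 171.0], 0.88, 757), ([347.8, 183.9], 0.75, 285)]
top tool_stand [([396.0, 186.3], 0.65, 1267)]
top walnut_leg [([209.2, 258.4], 0.58, 2768)]
top pale_leg [([287.7, 245.6], 0.69, 2488)]
top beech_mallet [([239.9, 343.0], 0.88, 2688)]
top chisel [([253.7, 168.5], 0.84, 798)]
top pt depth_gauge [([348.0, 186.9], 0.86), ([402.2, 172.6], 0.58)]
top pt rule_tip [([343.5, 187.3], 0.52), ([397.6, 178.6], 0.48)]
top pt walnut_mortise [([211.2, 267.3], 0.62)]
top pt pale_mortise [([284.4, 253.9], 0.65)]
top pt tool_stand [([401.2, 184.3], 0.58)]
side depth_gauge [([428.7, 290.8], 0.66, 1902), ([392.8, 286.3], 0.64, 437)]
side tool_stand [([429.1, 327.9], 0.82, 4471)]
side walnut_leg [([289.9, 221.9], 0.68, 2474), ([305.5, 256.4], 0.66, 3072)]
side pale_leg [([305.5, 252.9], 0.8, 2980)]
side beech_mallet [([206.5, 244.1], 0.98, 1672)]
side chisel [([387.8, 243.2], 0.65, 613)]
side pt depth_gauge [([431.0, 297.9], 0.94), ([399.3, 297.8], 0.63)]
side pt rule_tip [([426.4, 326.1], 0.55)]
side pt walnut_mortise [([276.3, 212.2], 0.71)]
side pt pale_mortise [([295.6, 243.3], 0.83), ([206.3, 265.5], 0.45)]
side pt tool_stand [([430.8, 340.6], 0.93), ([293.4, 243.8], 0.43), ([391.5, 254.8], 0.19)]
```

View pics/top0.png

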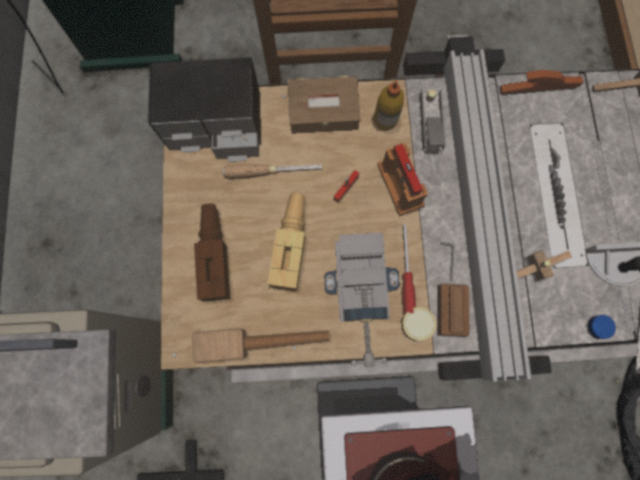

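View pics/side0.png

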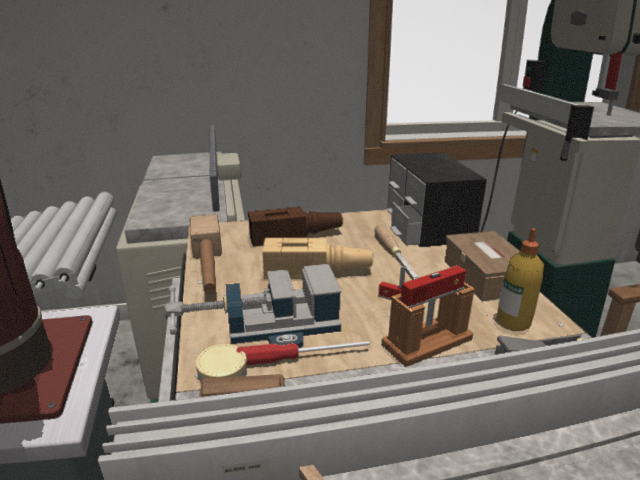

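Gauge candidates: the red stock in the stand (top 406,171; side 430,290) and a smaller red one lying on the bench (top 347,184; side 392,286). The one on the stand, with the rule hanging, fits. The walnut leg is at top (210,260), the pale leg at (287,250). Next I confirm with sizes and a crop.

Run:
```python
from h import *
im=camera("top"); camera("side")
def quad(cam,name,z,i=0):
    r=trace(cam,name)[i]; m=r["pixels"]
    cnt=max(cv2.findContours(m.astype(np.uint8),0,2)[0],key=cv2.contourArea)
    P=np.array([onz(cam,p,z)[:2] for p in cnt[:,0].astype(float)])
    (c,wh,a)=cv2.minAreaRect((P*1000).astype(np.float32)); b=cv2.boxPoints((c,wh,a))
    e=b[1]-b[0],b[2]-b[1]; L=max(e,key=np.linalg.norm)
    return np.round(c,1),np.round(wh,1),round(np.degrees(np.arctan2(L[1],L[0]))%180,1)
for a in [("depth_gauge",.119,0),("depth_gauge",.02,1),("walnut_leg",.06,0),("pale_leg",.06,0),("tool_stand",.0,0)]: print(a,quad("top",*a))
for k,z in [("depth_gauge",.085),("walnut_mortise",.06),("pale_mortise",.06),("tool_stand",0)]:
    T=spot_point("top",k);S=spot_point("side",k)
    for r in T:
        print(k,"top@z",np.round(onz("top",r["centre"],z),4),[ (np.round(tri([ray("top",r["centre"]),ray("side",q["centre"])])[0],4),np.round(tri([ray("top",r["centre"]),ray("side",q["centre"])])[1],4)) for q in S[:2]])
c=np.vstack([np.hstack([cv2.resize(im[130:230,320:445],(400,320),interpolation=2)[:300],cv2.resize(im[195:310,170:320],(400,300),interpolation=2)]),
 np.hstack([cv2.resize(camera("side")[250:370,370:530],(400,300),interpolation=2),cv2.resize(camera("side")[195:290,240:380],(400,300),interpolation=2)])])
cv2.imwrite("pics/crop1.png",c)
```

```text
('depth_gauge', 0.119, 0) (array([613.2,  84.5]), array([17.6, 78. ]), np.float32(139.0))
('depth_gauge', 0.02, 1) (array([676.1, -61.6]), array([127.8,  37.7]), np.float32(16.2))
('walnut_leg', 0.06, 0) (array([504.8, 375.5]), array([213. ,  71.3]), np.float32(3.0))
('pale_leg', 0.06, 0) (array([518.7, 207.7]), array([ 64.2, 210.5]), np.float32(168.7))
('tool_stand', 0.0, 0) (array([662.6, -55.6]), array([159.8,  83.7]), np.float32(17.3))
depth_gauge top@z [ 0.6485 -0.0464  0.085 ] [(array([ 0.6221, -0.0412,  0.0837]), array([0.0256, 0.0256])), (array([ 0.6491, -0.0472,  0.078 ]), array([0.0018, 0.0018]))]
depth_gauge top@z [0.6158 0.0763 0.085 ] [(array([0.6431, 0.0702, 0.0017]), array([0.0004, 0.0004])), (array([ 0.673 ,  0.0621, -0.0011]), array([0.0288, 0.0288]))]
walnut_mortise top@z [0.4707 0.3772 0.06  ] [(array([0.4694, 0.376 , 0.0652]), array([0.0004, 0.0004]))]
pale_mortise top@z [0.4907 0.2174 0.06  ] [(array([0.4838, 0.2177, 0.0599]), array([0.0068, 0.0068]))]
tool_stand top@z [ 0.6467 -0.0547  0.    ] [(array([ 0.6506, -0.0564, -0.0065]), array([0.0018, 0.0018]))]
```

View pics/crop1.png

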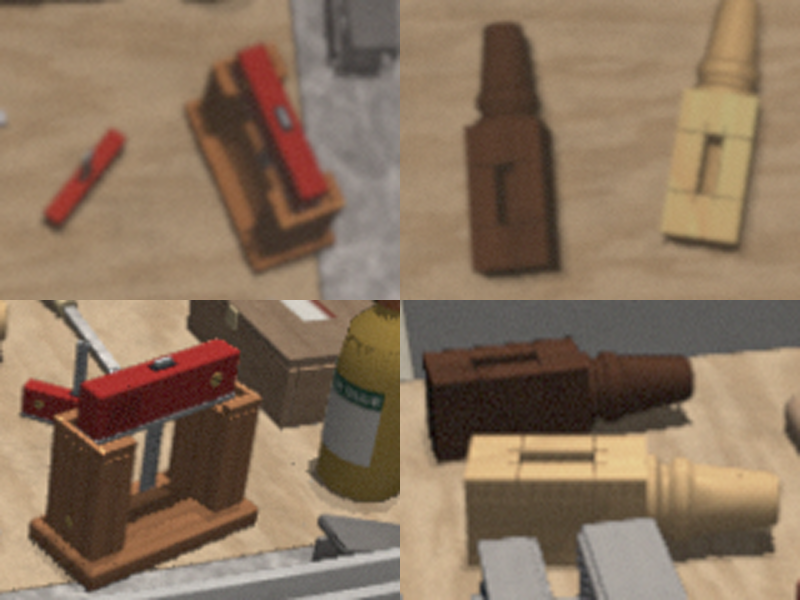

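The crops show the stand gauge as the big one: its stock spans both uprights and the rule hangs between them. The other is a small look-alike behind it. The dark leg is the one at far left. The gauge is near (0.65,-0.055) at yaw ≈16°, and the mortise near (0.470,0.377). I'll move towards the gauge now.

```bash
python3 -m handwheel '[{"tx":0.05,"ty":-0.035,"fingers":1},{"tx":0.1,"ty":-0.07},{"tx":0.1,"ty":-0.07},{"tx":0.1,"ty":-0.07},{"tx":0.1,"ty":-0.07},{"tx":0.1,"ty":-0.07},{"tx":0.1,"ty":-0.07},{"tx":0.1,"ty":-0.07},{"tx":0.1,"ty":-0.07},{"tx":0.1,"ty":-0.07},{"tx":0.1,"ty":-0.07},{"tx":0.1,"ty":-0.07}]' 40
python3 -m handwheel '[{"tx":0.1,"ty":-0.07},{"tx":0.1,"ty":-0.07},{"tx":0.1,"ty":-0.07},{"tx":0.1,"ty":-0.07},{"tx":0.1,"ty":-0.07},{"tx":0.1,"ty":-0.07},{"tx":0.1,"ty":-0.07},{"tx":0.1,"ty":-0.03},{"tx":0.05},{},{},{}]'
cat > m.py <<'E'
from h import *
s=sense(); cal=get_calibration("wrist"); im=camera("wrist")
R=np.array(s["tool_rot"]);print(s["t"],np.round(s["position"],4),np.round(R,3).tolist(),np.round(s["force"],1))
import sys
cv2.imwrite("pics/"+sys.argv[1]+".png",im)
for k in sys.argv[2:]:
    print(k,[(np.round(r["centre"],1).tolist(),round(r["score"],2)) for r in spot_point("wrist",k)],[(np.round(r["centre"],1).tolist(),round(r["score"],2),int(r["pixels"].sum())) for r in trace("wrist",k)])
E
python3 m.py w1 depth_gauge tool_stand rule_tip
```

```text
2.05 [ 0.1807 -0.6244  0.2503] [[0.961, 0.278, 0.0], [0.278, -0.961, 0.0], [0.0, -0.0, -1.0]] [ 0.1 -0.8 -0.3]
depth_gauge [] []
tool_stand [] []
rule_tip [] []schema error: expected keys tx, ty, tz, rx, ry, rz, fingers
schema error: expected keys tx, ty, tz, rx, ry, rz, fingers
```

View pics/w1.png

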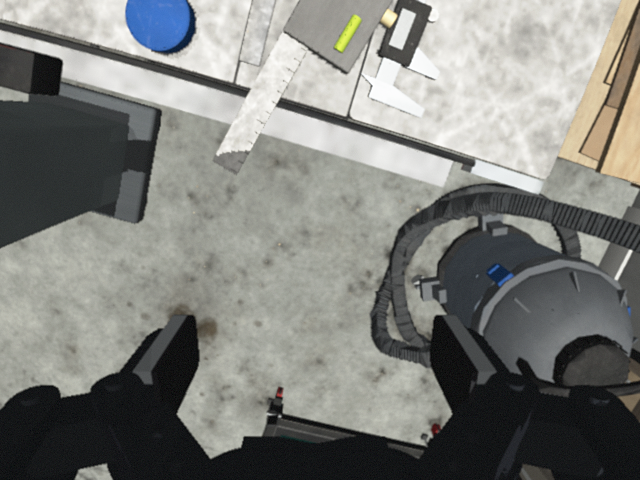

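The picture shows only the floor and the table edge: the moves were refused because every key is required. I'll resend complete rows.

```bash
python3 -m handwheel '[{"tx":0.05,"ty":-0.035,"tz":0,"rx":0,"ry":0,"rz":0,"fingers":1},{"tx":0.1,"ty":-0.07,"tz":0,"rx":0,"ry":0,"rz":0,"fingers":1},{"tx":0.1,"ty":-0.07,"tz":0,"rx":0,"ry":0,"rz":0,"fingers":1},{"tx":0.1,"ty":-0.07,"tz":0,"rx":0,"ry":0,"rz":0,"fingers":1},{"tx":0.1,"ty":-0.07,"tz":0,"rx":0,"ry":0,"rz":0,"fingers":1},{"tx":0.1,"ty":-0.07,"tz":0,"rx":0,"ry":0,"rz":0,"fingers":1},{"tx":0.1,"ty":-0.07,"tz":0,"rx":0,"ry":0,"rz":0,"fingers":1},{"tx":0.1,"ty":-0.07,"tz":0,"rx":0,"ry":0,"rz":0,"fingers":1},{"tx":0.1,"ty":-0.07,"tz":0,"rx":0,"ry":0,"rz":0,"fingers":1},{"tx":0.1,"ty":-0.07,"tz":0,"rx":0,"ry":0,"rz":0,"fingers":1},{"tx":0.1,"ty":-0.07,"tz":0,"rx":0,"ry":0,"rz":0,"fingers":1},{"tx":0.1,"ty":-0.07,"tz":0,"rx":0,"ry":0,"rz":0,"fingers":1}]' 40
python3 -m handwheel '[{"tx":0.1,"ty":-0.07,"tz":0,"rx":0,"ry":0,"rz":0,"fingers":1},{"tx":0.1,"ty":-0.07,"tz":0,"rx":0,"ry":0,"rz":0,"fingers":1},{"tx":0.1,"ty":-0.07,"tz":0,"rx":0,"ry":0,"rz":0,"fingers":1},{"tx":0.1,"ty":-0.07,"tz":0,"rx":0,"ry":0,"rz":0,"fingers":1},{"tx":0.1,"ty":-0.07,"tz":0,"rx":0,"ry":0,"rz":0,"fingers":1},{"tx":0.1,"ty":-0.07,"tz":0,"rx":0,"ry":0,"rz":0,"fingers":1},{"tx":0.1,"ty":-0.07,"tz":0,"rx":0,"ry":0,"rz":0,"fingers":1},{"tx":0.08,"ty":-0.06,"tz":0,"rx":0,"ry":0,"rz":0,"fingers":1},{"tx":0,"ty":0,"tz":0,"rx":0,"ry":0,"rz":0,"fingers":1},{"tx":0,"ty":0,"tz":0,"rx":0,"ry":0,"rz":0,"fingers":1}]'
python3 m.py w2 depth_gauge tool_stand rule_tip
```

```text
t: 3.4
position: [0.4459, -0.2949, 0.2507]
tool_rot: [[0.961, 0.278, 0.001], [0.278, -0.961, -0.0], [0.0, 0.001, -1.0]]
force: [0.5, -1.1, -0.4]
grip_width: 0.0855
gripper_force: 0.0
t: 4.23
position: [0.6245, -0.0705, 0.2499]
tool_rot: [[0.96, 0.282, -0.0], [0.282, -0.96, 0.001], [-0.0, -0.001, -1.0]]
force: [-0.7, -0.5, 0.2]
grip_width: 0.0854
gripper_force: 0.0
4.2333 [ 0.6245 -0.0705  0.2499] [[0.96, 0.282, -0.0], [0.282, -0.96, 0.001], [-0.0, -0.001, -1.0]] [-0.7 -0.5  0.2]
depth_gauge [([172.0, 136.4], 0.89), ([299.6, 188.8], 0.83)] [([165.3, 135.5], 0.8, 2097)]
tool_stand [([301.6, 173.2], 0.79)] [([314.9, 170.8], 0.72, 7305)]
rule_tip [] [([295.1, 192.0], 0.6, 5211), ([152.7, 139.4], 0.51, 189), ([295.5, 195.9], 0.48, 100)]
```

View pics/w2.png

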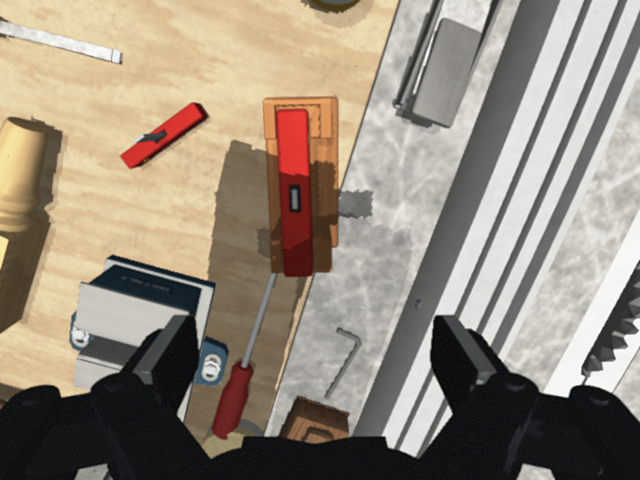

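The wrist view shows the stand gauge centred around (294,193) and nearly vertical in the image; the small one is at (163,135). I'll get the exact pose from the red top face.

```bash
cat > red.py <<'E'
from h import *
import sys
def stock(z,lo=(0,0),hi=(640,480)):
    s=sense(); cal=get_calibration("wrist"); im=camera("wrist")
    h=cv2.cvtColor(im,cv2.COLOR_BGR2HSV); m=(((h[...,0]<8)|(h[...,0]>172))&(h[...,1]>150)&(h[...,2]>150)).astype(np.uint8)
    mm=np.zeros_like(m); mm[lo[1]:hi[1],lo[0]:hi[0]]=m[lo[1]:hi[1],lo[0]:hi[0]]
    c=max(cv2.findContours(cv2.morphologyEx(mm,3,np.ones((13,13))),0,2)[0],key=cv2.contourArea)
    print("px",cv2.boundingRect(c))
    P=np.array([onz("wrist",p,z,cal)[:2]*1000 for p in c[:,0].astype(float)],np.float32)
    (cc,wh,a)=cv2.minAreaRect(P); b=cv2.boxPoints((cc,wh,a)); L=max((b[1]-b[0],b[2]-b[1]),key=np.linalg.norm)
    yaw=(np.degrees(np.arctan2(L[1],L[0]))+90)%180-90
    return np.array(cc)/1000,np.round(wh,1),yaw,s
if __name__=="__main__":
    c,wh,yaw,s=stock(.119,(240,60),(345,310))
    R=np.array(s["tool_rot"]); print(c,wh,yaw,"tool yaw",np.degrees(np.arctan2(R[1,0],R[0,0])))
    d=np.r_[c,.108]-s["position"]; print("tool shift shares",np.round(R.T@d/.3,4))
    r=[r for r in spot_point("wrist","depth_gauge")]; print([np.round(onz("wrist",q["centre"],.085),4) for q in r])
    print(np.round(onz("wrist",(294.5,198),.127),4))
E
python3 red.py
```

```text
px (270, 106, 33, 70)
[ 0.68069629 -0.03828795] [42.2 18.7] 17.72454 tool yaw 16.04423465215199
tool shift shares [ 0.216  -0.0622  0.4753]
[array([ 0.6476, -0.0489,  0.085 ]), array([0.661 , 0.0457, 0.085 ])]
[ 0.6495 -0.0521  0.127 ]
```

```bash
sed -i 's/h\[...,0\]<8)/h[...,0]<5)/; s/h\[...,1\]>150/h[...,1]>170/; s/h\[...,2\]>150/h[...,2]>60/' red.py; python3 red.py
```

```text
px (270, 106, 38, 168)
[ 0.64944293 -0.04873312] [107.8  20. ] 17.616722 tool yaw 16.08462860262539
tool shift shares [ 0.1055 -0.056   0.4751]
[array([ 0.6479, -0.0508,  0.085 ]), array([0.6614, 0.0469, 0.085 ]), array([0.5304, 0.1559, 0.085 ])]
[ 0.6496 -0.0517  0.127 ]
```

```bash
python3 -m handwheel '[{"tx":0.055,"ty":-0.027,"tz":0,"rx":0,"ry":0,"rz":-0.2,"fingers":1},{"tx":0.05,"ty":-0.027,"tz":0,"rx":0,"ry":0,"rz":0,"fingers":1},{"tx":0,"ty":0,"tz":0.08,"rx":0,"ry":0,"rz":0,"fingers":1},{"tx":0,"ty":0,"tz":0.08,"rx":0,"ry":0,"rz":0,"fingers":1},{"tx":0,"ty":0,"tz":0.06,"rx":0,"ry":0,"rz":0,"fingers":1},{"tx":0,"ty":0,"tz":0,"rx":0,"ry":0,"rz":0,"fingers":1}]'
python3 - <<'E'
from red import *
c,wh,yaw,s=stock(.119,(240,60),(370,420))
R=np.array(s["tool_rot"]); print(c,wh,yaw,"tool yaw",np.degrees(np.arctan2(R[1,0],R[0,0])))
print("shares",np.round(R.T@(np.r_[c,.108]-s["position"])/.3,4))
cv2.imwrite("pics/w3.png",camera("wrist"))
E
```

```text
t: 5.28
position: [0.6472, -0.0484, 0.18]
tool_rot: [[0.954, 0.301, -0.006], [0.301, -0.954, 0.0], [-0.006, -0.002, -1.0]]
force: [0.1, -0.3, -1.4]
grip_width: 0.0853
gripper_force: 0.0
px (297, 162, 43, 210)
[ 0.65060687 -0.04799772] [110.2  19.5] 17.8965 tool yaw 17.525728996311983
shares [0.0127 0.0027 0.2398]
```

View pics/w3.png

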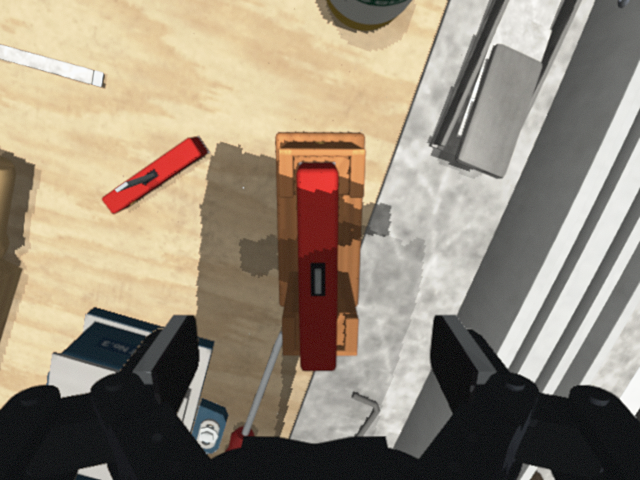

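The stock is upright in the image at (318,267), centred between the fingers and aligned. I'll descend and grip.

```bash
python3 -m handwheel '[{"tx":0.01,"ty":0.002,"tz":0.08,"rx":0,"ry":0,"rz":-0.05,"fingers":1},{"tx":0,"ty":0,"tz":0.08,"rx":0,"ry":0,"rz":0,"fingers":1},{"tx":0,"ty":0,"tz":0.05,"rx":0,"ry":0,"rz":0,"fingers":1},{"tx":0,"ty":0,"tz":0.03,"rx":0,"ry":0,"rz":0,"fingers":1},{"tx":0,"ty":0,"tz":0,"rx":0,"ry":0,"rz":0,"fingers":1},{"tx":0,"ty":0,"tz":0,"rx":0,"ry":0,"rz":0,"fingers":1}]'
python3 -m handwheel '[{"tx":0,"ty":0,"tz":0,"rx":0,"ry":0,"rz":0,"fingers":-1},{"tx":0,"ty":0,"tz":0,"rx":0,"ry":0,"rz":0,"fingers":-1},{"tx":0,"ty":0,"tz":0,"rx":0,"ry":0,"rz":0,"fingers":-1},{"tx":0,"ty":0,"tz":0,"rx":0,"ry":0,"rz":0,"fingers":-1},{"tx":0,"ty":0,"tz":0,"rx":0,"ry":0,"rz":0,"fingers":-1},{"tx":0,"ty":0,"tz":0,"rx":0,"ry":0,"rz":0,"fingers":-1},{"tx":0,"ty":0,"tz":0,"rx":0,"ry":0,"rz":0,"fingers":-1},{"tx":0,"ty":0,"tz":0,"rx":0,"ry":0,"rz":0,"fingers":-1},{"tx":0,"ty":0,"tz":0,"rx":0,"ry":0,"rz":0,"fingers":-1},{"tx":0,"ty":0,"tz":0,"rx":0,"ry":0,"rz":0,"fingers":-1}]' 60
```

```text
t: 5.88
position: [0.6531, -0.048, 0.1137]
tool_rot: [[0.952, 0.307, 0.001], [0.307, -0.952, 0.0], [0.001, 0.0, -1.0]]
force: [-0.2, 0.9, -0.0]
grip_width: 0.0853
gripper_force: 0.0
t: 6.72
position: [0.6527, -0.0479, 0.1128]
tool_rot: [[0.952, 0.307, 0.001], [0.307, -0.952, -0.0], [0.001, 0.0, -1.0]]
force: [-0.5, 0.4, 5.7]
grip_width: 0.019
gripper_force: 59.5
```

```bash
python3 -m handwheel '[{"tx":0,"ty":0,"tz":-0.02,"rx":0,"ry":0,"rz":0,"fingers":-1},{"tx":0,"ty":0,"tz":-0.05,"rx":0,"ry":0,"rz":0,"fingers":-1},{"tx":0,"ty":0,"tz":-0.08,"rx":0,"ry":0,"rz":0,"fingers":-1},{"tx":0,"ty":0,"tz":-0.1,"rx":0,"ry":0,"rz":0,"fingers":-1},{"tx":0,"ty":0,"tz":-0.1,"rx":0,"ry":0,"rz":0,"fingers":-1},{"tx":0,"ty":0,"tz":-0.1,"rx":0,"ry":0,"rz":0,"fingers":-1},{"tx":0,"ty":0,"tz":-0.04,"rx":0,"ry":0,"rz":0,"fingers":-1},{"tx":0,"ty":0,"tz":0,"rx":0,"ry":0,"rz":0,"fingers":-1},{"tx":0,"ty":0,"tz":0,"rx":0,"ry":0,"rz":0,"fingers":-1}]'
python3 - <<'E'
from red import *
s=sense(); p=s["position"];R=np.array(s["tool_rot"])
c,wh,yaw,s=stock(p[2]+.006,(200,60),(440,480)); print("stock",c,wh,yaw)
print(s["t"],p,s["force"],s["grip_width"],"shares to leg",np.round(R.T@(np.array([.470,.377,p[2]])-p)/.3,4))
cv2.imwrite("pics/g.png",np.hstack([camera("wrist")[::1],])); im=camera("side")
for k in("depth_gauge","rule_tip"): print(k,[(r["centre"],r["score"]) for r in spot_point("side",k)])
E
```

```text
t: 7.47
position: [0.6522, -0.0479, 0.2585]
tool_rot: [[0.952, 0.307, -0.0], [0.307, -0.952, -0.0], [-0.0, -0.0, -1.0]]
force: [-0.9, 0.9, -2.3]
grip_width: 0.0191
gripper_force: 58.6
px (283, 194, 64, 249)
stock [ 0.66131732 -0.04367106] [91.3 19.1] 17.768661
7.4667 [ 0.65217354 -0.047949    0.25850245] [-0.85727135  0.89737814 -2.26755634] 0.019056763567988712 shares to leg [-1.4350e-01 -1.5345e+00  2.0000e-04]
depth_gauge [([439.5, 208.7], 0.91), ([427.7, 342.0], 0.7), ([400.9, 299.1], 0.69)]
rule_tip [([438.0, 239.2], 0.53)]
```

View pics/g.png

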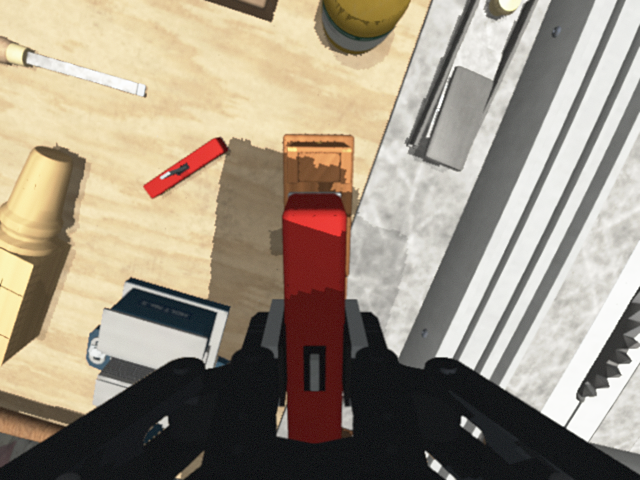

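The gauge is held level: the stock is between the fingers and the rule slot is at (314,368). I'll carry it to just short of the walnut mortise, for a clear wrist view, and turn it to the leg's heading.

```bash
python3 - <<'E'
from h import *
s=sense();p=np.array(s["position"]);R=np.array(s["tool_rot"])
for px in[(314,368),(316,208)]:
  print("in tool frame mm",np.round(1000*R.T@(onz("wrist",px,.2647)-p),1))
E
python3 -m handwheel '[{"tx":-0.016,"ty":-0.06,"tz":0,"rx":0,"ry":0,"rz":0,"fingers":-1},{"tx":-0.032,"ty":-0.125,"tz":0,"rx":0,"ry":0,"rz":0,"fingers":-1},{"tx":-0.032,"ty":-0.125,"tz":0,"rx":0,"ry":0,"rz":0,"fingers":-1},{"tx":-0.032,"ty":-0.125,"tz":0,"rx":0,"ry":0,"rz":0,"fingers":-1},{"tx":-0.032,"ty":-0.125,"tz":0,"rx":0,"ry":0,"rz":0,"fingers":-1},{"tx":-0.032,"ty":-0.125,"tz":0,"rx":0,"ry":0,"rz":0,"fingers":-1},{"tx":-0.032,"ty":-0.125,"tz":0,"rx":0,"ry":0,"rz":0,"fingers":-1},{"tx":-0.032,"ty":-0.125,"tz":0,"rx":0,"ry":0,"rz":0,"fingers":-1},{"tx":-0.032,"ty":-0.125,"tz":0,"rx":0,"ry":0,"rz":0,"fingers":-1},{"tx":-0.032,"ty":-0.125,"tz":0,"rx":0,"ry":0,"rz":0,"fingers":-1},{"tx":-0.032,"ty":-0.125,"tz":0,"rx":0,"ry":0,"rz":0,"fingers":-1},{"tx":-0.032,"ty":-0.125,"tz":0,"rx":0,"ry":0,"rz":0,"fingers":-1}]'
python3 -m handwheel '[{"tx":-0.032,"ty":-0.125,"tz":0,"rx":0,"ry":0,"rz":0,"fingers":-1},{"tx":-0.01,"ty":-0.04,"tz":0,"rx":0,"ry":0,"rz":0.1,"fingers":-1},{"tx":0,"ty":0,"tz":0,"rx":0,"ry":0,"rz":0.25,"fingers":-1},{"tx":0,"ty":0,"tz":0,"rx":0,"ry":0,"rz":0.3,"fingers":-1},{"tx":0,"ty":0,"tz":0,"rx":0,"ry":0,"rz":0.3,"fingers":-1},{"tx":0,"ty":0,"tz":0,"rx":0,"ry":0,"rz":0.3,"fingers":-1},{"tx":0,"ty":0,"tz":0,"rx":0,"ry":0,"rz":0.3,"fingers":-1},{"tx":0,"ty":0,"tz":0,"rx":0,"ry":0,"rz":0.3,"fingers":-1},{"tx":0,"ty":0,"tz":0,"rx":0,"ry":0,"rz":0.3,"fingers":-1},{"tx":0,"ty":0,"tz":0,"rx":0,"ry":0,"rz":0,"fingers":-1},{"tx":0,"ty":0,"tz":0,"rx":0,"ry":0,"rz":0,"fingers":-1}]'
python3 m.py w4 walnut_mortise walnut_leg pale_mortise
```

```text
in tool frame mm [-2.9 -1.3 -7.4]
in tool frame mm [51.8 -0.7 -7.5]
t: 8.72
position: [0.4137, 0.329, 0.2588]
tool_rot: [[0.952, 0.307, -0.0], [0.307, -0.952, -0.001], [-0.0, 0.0, -1.0]]
force: [1.2, -0.3, -2.4]
grip_width: 0.0187
gripper_force: 58.8
t: 9.63
position: [0.3879, 0.371, 0.2588]
tool_rot: [[0.998, 0.055, -0.001], [0.055, -0.998, -0.0], [-0.001, 0.0, -1.0]]
force: [-0.2, 0.5, -2.0]
grip_width: 0.0187
gripper_force: 58.9
9.6333 [0.3879 0.371  0.2588] [[0.998, 0.055, -0.001], [0.055, -0.998, -0.0], [-0.001, 0.0, -1.0]] [-0.2  0.5 -2. ]
walnut_mortise [([311.9, 118.2], 0.74), ([402.3, 280.1], 0.16)] [([313.5, 95.6], 0.72, 14694)]
walnut_leg [([314.8, 117.5], 0.77)] [([312.5, 99.4], 0.89, 14533)]
pale_mortise [([521.2, 111.0], 0.96)] [([512.1, 94.9], 0.69, 17511)]
```

View pics/w4.png

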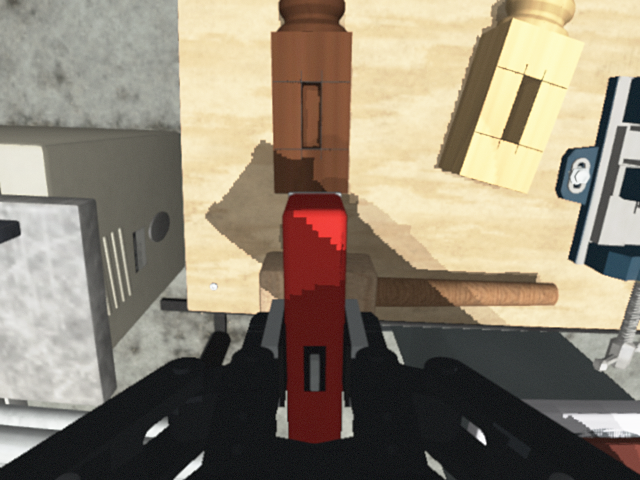

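The wrist view shows the walnut mortise at (312,116), its mouth spanning rows 82–149, with the head edges from (272,31)/(352,31) to (274,192)/(349,192). It is nearly aligned with the held stock, and the pale leg is off to the right at (522,110).

Run:
```python
from h import *
s=sense();p=np.array(s["position"]);R=np.array(s["tool_rot"]);cal=get_calibration("wrist");im=camera("wrist")
f=lambda px:onz("wrist",px,.06,cal)
for a,b in [((274,192),(272,31)),((349,192),(352,31)),((302,148),(302.5,82)),((320,148),(322,82))]:
    A,B=f(a),f(b); d=B-A; print(np.round(A[:2],4),np.round(B[:2],4),"yaw",round(np.degrees(np.arctan2(d[1],d[0])),2),"len",round(np.linalg.norm(d),4))
m=f((311.7,115)); q=spot_point("wrist","walnut_mortise")[0]["centre"]; print("mort",m,f(q),"tool yaw",np.degrees(np.arctan2(R[1,0],R[0,0])))
g=R@[-.003,-.001,0]
print("shares",np.round(R.T@(np.r_[m[:2],p[2]]-g*[1,1,0]-p)/.3,4))
```

```text
[0.4077 0.4065] [0.5272 0.4114] yaw 2.35 len 0.1196
[0.4109 0.3458] [0.5303 0.3527] yaw 3.28 len 0.1196
[0.4437 0.3854] [0.4927 0.3873] yaw 2.21 len 0.049
[0.4445 0.3713] [0.4935 0.3726] yaw 1.53 len 0.049
mort [0.46901547 0.37911156 0.06      ] [0.4678539  0.37997656 0.06      ] tool yaw 3.094616005329545
shares [ 0.2809 -0.0085 -0.    ]
```

```bash
python3 -m handwheel '[{"tx":0.04,"ty":-0.002,"tz":0,"rx":0,"ry":0,"rz":0.07,"fingers":-1},{"tx":0.08,"ty":-0.0025,"tz":0,"rx":0,"ry":0,"rz":0,"fingers":-1},{"tx":0.08,"ty":-0.002,"tz":0,"rx":0,"ry":0,"rz":0,"fingers":-1},{"tx":0.06,"ty":-0.002,"tz":0,"rx":0,"ry":0,"rz":0,"fingers":-1},{"tx":0.02,"ty":0,"tz":0,"rx":0,"ry":0,"rz":0,"fingers":-1},{"tx":0,"ty":0,"tz":0.05,"rx":0,"ry":0,"rz":0,"fingers":-1},{"tx":0,"ty":0,"tz":0.1,"rx":0,"ry":0,"rz":0,"fingers":-1},{"tx":0,"ty":0,"tz":0.1,"rx":0,"ry":0,"rz":0,"fingers":-1},{"tx":0,"ty":0,"tz":0.06,"rx":0,"ry":0,"rz":0,"fingers":-1},{"tx":0,"ty":0,"tz":0.02,"rx":0,"ry":0,"rz":0,"fingers":-1},{"tx":0,"ty":0,"tz":0,"rx":0,"ry":0,"rz":0,"fingers":-1},{"tx":0,"ty":0,"tz":0,"rx":0,"ry":0,"rz":0,"fingers":-1}]'
python3 - <<'E'
from h import *
s=sense();p=np.array(s["position"]);R=np.array(s["tool_rot"]);g=p+R@[-.003,0,.0278]; print("sole",g)
for n in("top","side"):
    im=camera(n); cv2.imwrite(f"pics/{n}5.png",im)
    for k,X in [("depth_gauge",g),("rule_tip",g-[0,0,.05]),("walnut_mortise",[.469,.3791,.06])]:
        print(n,k,"pred",np.round(proj(n,X),1),[(np.round(r["centre"],1).tolist(),round(r["score"],2)) for r in spot_point(n,k)])
c=np.hstack([cv2.resize(cv2.imread("pics/side5.png")[120:270,220:380],(400,375),interpolation=2),cv2.resize(cv2.imread("pics/top5.png")[200:310,150:267],(400,375),interpolation=2)])
cv2.imwrite("pics/c5.png",c)
E
```

```text
t: 11.08
position: [0.4721, 0.3781, 0.1613]
tool_rot: [[0.999, 0.045, 0.0], [0.045, -0.999, 0.001], [0.0, -0.001, -1.0]]
force: [0.3, 0.1, -1.0]
grip_width: 0.0191
gripper_force: 58.9
sole [0.46914832 0.37797438 0.13345218]
top depth_gauge pred [201.2 261.5] []
top rule_tip pred [207.1 265.5] [([347.2, 190.0], 0.52), ([286.2, 261.0], 0.18)]
top walnut_mortise pred [209.1 267.4] []
side depth_gauge pred [276.  181.2] [([273.6, 182.5], 0.83), ([400.2, 300.2], 0.82), ([293.6, 243.6], 0.6)]
side rule_tip pred [276.8 202.8] [([276.4, 205.9], 0.51)]
side walnut_mortise pred [277.  212.5] [([275.2, 213.6], 0.64)]
```

View pics/c5.png

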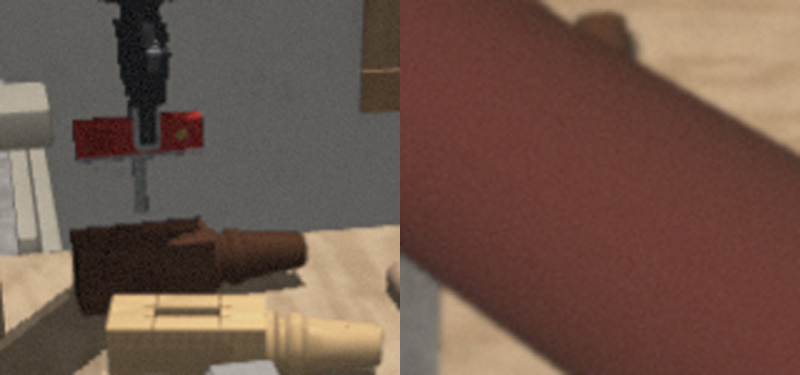

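The side crop shows the rule hanging directly above the mortise region, with the stock parallel to the leg. The top view is blocked by the arm. I'll lower it, gently near the end.

```bash
python3 -m handwheel '[{"tx":0,"ty":0,"tz":0.03,"rx":0,"ry":0,"rz":0,"fingers":-1},{"tx":0,"ty":0,"tz":0.04,"rx":0,"ry":0,"rz":0,"fingers":-1},{"tx":0,"ty":0,"tz":0.04,"rx":0,"ry":0,"rz":0,"fingers":-1},{"tx":0,"ty":0,"tz":0,"rx":0,"ry":0,"rz":0,"fingers":-1}]'
python3 -m handwheel '[{"tx":0,"ty":0,"tz":0.025,"rx":0,"ry":0,"rz":0,"fingers":-1},{"tx":0,"ty":0,"tz":0.025,"rx":0,"ry":0,"rz":0,"fingers":-1},{"tx":0,"ty":0,"tz":0.025,"rx":0,"ry":0,"rz":0,"fingers":-1},{"tx":0,"ty":0,"tz":0.02,"rx":0,"ry":0,"rz":0,"fingers":-1},{"tx":0,"ty":0,"tz":0.015,"rx":0,"ry":0,"rz":0,"fingers":-1},{"tx":0,"ty":0,"tz":0,"rx":0,"ry":0,"rz":0,"fingers":-1},{"tx":0,"ty":0,"tz":0,"rx":0,"ry":0,"rz":0,"fingers":-1}]'
```

```text
t: 11.82
position: [0.4705, 0.3762, 0.1236]
tool_rot: [[0.999, 0.045, -0.004], [0.045, -0.999, -0.003], [-0.004, 0.003, -1.0]]
force: [-0.1, -0.3, -2.9]
grip_width: 0.0189
gripper_force: 58.9
t: 12.4
position: [0.4717, 0.3775, 0.094]
tool_rot: [[0.999, 0.045, -0.001], [0.045, -0.999, -0.0], [-0.001, 0.0, -1.0]]
force: [-0.3, -0.2, -1.8]
grip_width: 0.0188
gripper_force: 58.9
```

```bash
python3 -m handwheel '[{"tx":0,"ty":0,"tz":0.005,"rx":0,"ry":0,"rz":0,"fingers":-1},{"tx":0,"ty":0,"tz":0.005,"rx":0,"ry":0,"rz":0,"fingers":-1},{"tx":0,"ty":0,"tz":0,"rx":0,"ry":0,"rz":0,"fingers":-1},{"tx":0,"ty":0,"tz":0,"rx":0,"ry":0,"rz":0,"fingers":-1}]'
python3 -m handwheel '[{"tx":0,"ty":0,"tz":0.005,"rx":0,"ry":0,"rz":0,"fingers":-1},{"tx":0,"ty":0,"tz":0.005,"rx":0,"ry":0,"rz":0,"fingers":-1},{"tx":0,"ty":0,"tz":0,"rx":0,"ry":0,"rz":0,"fingers":-1},{"tx":0,"ty":0,"tz":0,"rx":0,"ry":0,"rz":0,"fingers":-1}]'
```

```text
t: 12.73
position: [0.4719, 0.3777, 0.0915]
tool_rot: [[0.999, 0.045, 0.0], [0.045, -0.999, 0.0], [0.0, -0.0, -1.0]]
force: [0.3, -0.2, -1.8]
grip_width: 0.0189
gripper_force: 59.1
t: 13.07
position: [0.4719, 0.3777, 0.0882]
tool_rot: [[0.999, 0.045, -0.0], [0.045, -0.999, 0.0], [-0.0, -0.0, -1.0]]
force: [0.5, 0.7, -1.2]
grip_width: 0.019
gripper_force: 59.2
```

```bash
for i in 1; do python3 -m handwheel '[{"tx":0,"ty":0,"tz":0.004,"rx":0,"ry":0,"rz":0,"fingers":-1},{"tx":0,"ty":0,"tz":0,"rx":0,"ry":0,"rz":0,"fingers":-1},{"tx":0,"ty":0,"tz":0,"rx":0,"ry":0,"rz":0,"fingers":-1}]'; done
python3 -m handwheel '[{"tx":0,"ty":0,"tz":0.004,"rx":0,"ry":0,"rz":0,"fingers":-1},{"tx":0,"ty":0,"tz":0,"rx":0,"ry":0,"rz":0,"fingers":-1},{"tx":0,"ty":0,"tz":0,"rx":0,"ry":0,"rz":0,"fingers":-1}]'
```

```text
t: 13.32
position: [0.4719, 0.3777, 0.0878]
tool_rot: [[0.999, 0.045, 0.0], [0.045, -0.999, -0.0], [0.0, 0.0, -1.0]]
force: [-2.3, -2.5, 6.5]
grip_width: 0.0191
gripper_force: 60.0
t: 13.57
position: [0.4719, 0.3778, 0.0878]
tool_rot: [[0.999, 0.045, 0.001], [0.045, -0.999, -0.0], [0.001, 0.0, -1.0]]
force: [-5.9, -5.6, 17.6]
grip_width: 0.0192
gripper_force: 61.6
```

Force is climbing steeply at TCP z 0.0878, exactly the predicted flush height (0.060+0.0278). I'll check with a side picture, then lift.

```bash
python3 - <<'E'
from h import *
cv2.imwrite("pics/s6.png",camera("side"))
E
python3 -m handwheel '[{"tx":0,"ty":0,"tz":-0.006,"rx":0,"ry":0,"rz":0,"fingers":-1},{"tx":0,"ty":0,"tz":-0.01,"rx":0,"ry":0,"rz":0,"fingers":-1},{"tx":0,"ty":0,"tz":-0.02,"rx":0,"ry":0,"rz":0,"fingers":-1},{"tx":0,"ty":0,"tz":-0.04,"rx":0,"ry":0,"rz":0,"fingers":-1},{"tx":0,"ty":0,"tz":-0.06,"rx":0,"ry":0,"rz":0,"fingers":-1},{"tx":0,"ty":0,"tz":-0.08,"rx":0,"ry":0,"rz":0,"fingers":-1},{"tx":0,"ty":0,"tz":-0.1,"rx":0,"ry":0,"rz":0,"fingers":-1},{"tx":0,"ty":0,"tz":-0.1,"rx":0,"ry":0,"rz":0,"fingers":-1},{"tx":0,"ty":0,"tz":-0.08,"rx":0,"ry":0,"rz":0,"fingers":-1},{"tx":0,"ty":0,"tz":-0.03,"rx":0,"ry":0,"rz":0,"fingers":-1},{"tx":0,"ty":0,"tz":0,"rx":0,"ry":0,"rz":0,"fingers":-1},{"tx":0,"ty":0,"tz":0,"rx":0,"ry":0,"rz":0,"fingers":-1}]'
python3 - <<'E'
from h import *
s=sense();p=np.array(s["position"]);R=np.array(s["tool_rot"]);g=p+R@[-.003,0,.0278]
print("sole",g,s["force"])
im=camera("side")
for L in(.025,.03,.035,.04,.045,.05,.055): print(L,np.round(proj("side",g-[0,0,L]),1),end=" ")
for k in("depth_gauge","rule_tip","walnut_mortise"): print(k,[(np.round(r["centre"],1).tolist(),round(r["score"],2)) for r in spot_point("side",k)])
print("sole",proj("side",g))
x,y=proj("side",g).astype(int)
a=cv2.resize(cv2.imread("pics/s6.png")[120:270,220:380],(400,375),interpolation=2)
b=cv2.resize(im[y-50:y+100,x-80:x+80],(400,375),interpolation=2)
cv2.imwrite("pics/c6.png",np.hstack([a,b])); print(x-80,y-50)
E
```

```text
t: 14.62
position: [0.4718, 0.3774, 0.2432]
tool_rot: [[0.999, 0.045, -0.0], [0.045, -0.999, -0.0], [-0.0, 0.0, -1.0]]
force: [0.6, -0.3, -2.5]
grip_width: 0.0187
gripper_force: 59.0
sole [0.46876622 0.37730087 0.21541171] [ 0.61198462 -0.33323965 -2.49598105]
0.025 [274.9 155.6] 0.03 [275.  157.9] 0.035 [275.1 160.2] 0.04 [275.1 162.4] 0.045 [275.2 164.7] 0.05 [275.3 167. ] 0.055 [275.4 169.2] depth_gauge [([268.8, 145.9], 0.94), ([397.9, 298.7], 0.67)]
rule_tip [([272.5, 159.0], 0.5)]
walnut_mortise [([276.7, 213.6], 0.8)]
sole [274.48482239 143.92097407]
194 93
```

View pics/c6.png

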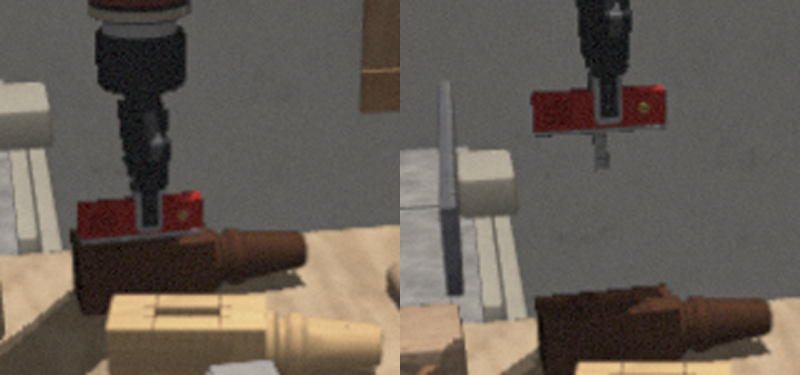

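The left crop shows the stock flat on the walnut head under pressure. The right one shows it lifted level, with the rule out about 31 mm (down from about 50 mm) and the leg in place. Handing in.

```bash
python3 -c "
from plant import *
print(finish_job())"
```

```text
the job is handed in; nothing more can be done
None
```

I took the walnut mortise's depth with the red gauge (about 31 mm, estimated from the side picture) and handed the job in, with the gauge held level above the leg and the rule's end about 12 cm clear of the wood.

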